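# Scoop conkers out of the drip drawer

### The arm

A 7-joint arm with a two-finger parallel gripper is mounted at the origin on the work surface. World frame = base frame: x ahead of the robot, y to its left, z up, the work surface at z = 0. Lengths are in m, angles in rad, forces in N, time in s.
With the tool pointing down it reaches from about 0.425 to 0.875 m from the base axis. Payload 4.7 kg.
Tool frame: the origin (TCP) lies at the very end of the fingers, on their centre line; the grasp point (between the pads) lies 19 mm behind it; z points along the fingers, y is the line along which they close (so a half turn about z gives the same grasp; the last joint's range is limited). The gripper opens to 87 mm and grips with 3 to 60 N. Pads are 19 mm wide; open, the fingers measure 117 mm over their backs; the gripper's body (75 mm by 190 mm) begins 51 mm behind the grasp point.
Start: joints at [-1.309, 0.321, -0.07, 1.45, 0.023, 1.371, -0.057], TCP at [0.159, 0.63, 0.194] pointing down, gripper open.
Joint ranges: [-2.86, 2.86], [-0.3, 2.09], [-1.38, 1.24], [0.06, 2.45], [-1.56, 4.7], [0.09, 2.05], [-2.69, 2.69]. Speed limits (rad/s): [2.57, 2.57, 3.14, 3.14, 3.14, 3.14, 3.14].

### API

Orientations are given as a rotation vector (axis times angle).
In Python, from bench import ctrl, vision gives the robot as it stands.
- The arm moves only by the tool jog_arm, never from a script. Its argument "increments" is a list of rows, each an object of numbers: "tx", "ty", "tz": the shift along the tool's x, y, z in mm; "wx", "wy", "wz": the turn, a rotation vector about the tool's x, y, z in rad; "gripper": the opening, from 0 (shut) to 1 (fully open). In form: [{"tx": .., "ty": .., "tz": .., "wx": .., "wy": .., "wz": .., "gripper": ..}, ...]. A call has exactly 5 rows; each row is the pose to reach, as a shift and turn from the pose commanded when the call began, along the tool's axes at that moment; what a row does not reach only later rows make up. A row lasts 1/12 s, in which the tool goes at most 41.7 mm and 7.16 degrees, less where a joint would pass 70% of its speed; a pose out of reach is approached as far as the arm can. A call with a gripper value outside its range is refused whole. The fingers move at their own pace and stop on an object; "grip_force" is the grip in N (left out, the last holds). Time passes only in rows, so rows that repeat a pose let the fingers close, or fill a call up. It gives the time, the measured TCP pose, the force, the opening and the grip force at its end, in the units of the state.
- ctrl.get_state(): the state, without advancing time (a new reading comes with each control period).
- vision.get_image(name): name is "scene" or "side" or "wrist"; returns a dict with "color" (420x560x3 uint8, blue, green, red), "fx", "fy", "cx", "cy" (pixels), "extrinsics" (4x4, takes a point from world to camera coordinates). Camera axes: x right, y down, z forward; pixel columns grow to the right and rows downward; lengths in m; the calibration is good to about 2 mm. A picture is of the moment at which its call begins. There is no depth.
- ctrl.close_job(): hands the job in; it is judged then, once.
Trained networks look in the newest picture that a camera, given by its name, has taken for a name from the list of things; names that differ only in an ending like _2 or _b are one class to them, and where a whole thing is asked for, a point or a joint stands for the part that bears it (a point fixed in the world has none). Each returns a list of dicts, best first, with "conf" (0 to 1); they miss things now and then, are a little off and sometimes report something else, mostly with a low value. They report only what shows in the picture. A call takes as long as a camera call. They do not tell look-alikes from the thing itself.
- vision.spot_in(camera, thing): "bbox" ([left, top, right, bottom] in pixels, round what is visible of it).
The state is a dict: "time": time; "joint_positions": joint angles; "qd": joint speeds; "joint_torque": joint torques, N m; "position": TCP position; "tool_rot": TCP orientation; "ft_force": force on the tool from outside, world axes, zero at the start; "torque": the same for the moment, N m; "grip_width": opening from 0.0 (shut) to 1.0 (fully open); "grip_force": force on a finger pad.
Only numpy, scipy, OpenCV 4.12 (cv2) and the standard library are available. Lean on these libraries where they do the work, as an engineer would, in place of code of your own. Each camera call takes 0.05 s, during which the arm holds its last target. There are 200 camera calls.

### The job

Take the pewter scoop by its upright handle and scoop at least three of the five conkers out of the drip drawer, never touching a conker with the gripper and spilling none outside: every conker ends either in the scoop or in the drawer. Lift the loaded scoop about 10 cm or more clear of the drawer's rim and finish while still holding it in the air, level and still, without letting go. Leave the shoe brush, the door wedge and the boot pull where they are.

Things in the scene. Friction and masses are not known exactly. Their poses are not given: they have to be found in the camera images.
- drawer: oak drip drawer, fixed on the stone tray (tray top 12 mm above the bench top): open box, outside 244 (x) x 126 (y) x 50 mm high, walls and floor 7 mm thick, inside 230 x 112 x 43 mm. Origin: centre of its underside; x along its length, z up. A brass knob sticks out 27 mm from its -x end. The conkers start in the +x half (at x 10 to 90 mm); the -x half is empty
- scoop: loose pewter scoop, 0.2 to 0.5 kg, standing on its flat pan on the stone tray beside the drawer. Origin: centre of the pan's underside; x points out of the open mouth, z up. Pan 84 mm long (x -42 to +42), 98 mm wide, floor 2 mm thick, 3 mm walls 32 mm high at the back (-x) and at both sides; the sides slope down to 6 mm at x = +26; open in front
- scoop_grip (a point): point on the axis of the scoop's handle, at scoop (-36, 0, 113) mm; axes as the scoop's. The handle is upright, of dark wood, 24 x 24 mm square (faces along the scoop's x and y), 72 to 138 mm above the pan's underside, on a 12 mm stem at the back of the pan
- scoop_lip (a point): middle of the scoop's front edge, at scoop (42, 0, 0) mm; axes as the scoop's. From here a thin sheet lip (under 2 mm), as wide as the pan, slopes up to 5 mm at scoop x = +32, then drops to the pan floor. Pushed along the drawer floor right up to its end wall, the lip lifts balls over this crest into the pan; a ball still on the slope is not in
- scoop_pan (a point): middle of the space inside the scoop's pan, at scoop (-6, 0, 18) mm; axes as the scoop's
- conker1: loose conker (horse chestnut): hard brown ball 28 mm in diameter with a small flat underside, slippery (friction about 0.3), 10 to 20 g, resting in the drawer. Origin: centre of the ball
- conker2: loose conker (horse chestnut): hard brown ball 28 mm in diameter with a small flat underside, slippery (friction about 0.3), 10 to 20 g, resting in the drawer. Origin: centre of the ball
- conker3: loose conker (horse chestnut): hard brown ball 28 mm in diameter with a small flat underside, slippery (friction about 0.3), 10 to 20 g, resting in the drawer. Origin: centre of the ball
- conker4: loose conker (horse chestnut): hard brown ball 28 mm in diameter with a small flat underside, slippery (friction about 0.3), 10 to 20 g, resting in the drawer. Origin: centre of the ball
- conker5: loose conker (horse chestnut): hard brown ball 28 mm in diameter with a small flat underside, slippery (friction about 0.3), 10 to 20 g, resting in the drawer. Origin: centre of the ball
- brush: bystander: mahogany shoe brush 170 x 50 x 40 mm, lying bristles down. Origin: centre of its underside; x along its length
- wedge: bystander: black rubber door wedge 120 x 45 x 28 mm. Origin: centre of its underside; x towards the thick end
- boot_pull: bystander: pewter boot pull (a forked plate) about 245 x 100 x 28 mm on rubber feet. Origin: on its underside, 125 mm from the plain end; x towards the fork
Mind the look-alikes: they are no part of the job. Of the things like the scoop, leave any that is orange; of the rest the larger one is meant.

How it is judged:
At the end, for the whole second after the job is handed in: The fingers hold the scoop (over 1 N), its underside 80 mm or more above the drawer's rim (z over 142 mm), tilted under 0.13 rad, slower than 30 mm/s and 0.2 rad/s, not touching the drawer; at least three conkers lie in its pan (within 50 mm of its middle), and none has fallen onto tray or bench (height (world z) of scoop above 0.142 m and angle between scoop's own z axis and vertical below 0.13 rad and linear speed of scoop below 0.03 m/s and angular speed of scoop below 0.2 rad/s and contact force between the fingers and scoop above 1 N and contact force between scoop and drawer below 0.1 N and (distance between each of conker1, conker2, conker3 and scoop_pan below 0.05 m or distance between each of conker1, conker2, conker4 and scoop_pan below 0.05 m or distance between each of conker1, conker2, conker5 and scoop_pan below 0.05 m or distance between each of conker1, conker3, conker4 and scoop_pan below 0.05 m or distance between each of conker1, conker3, conker5 and scoop_pan below 0.05 m or distance between each of conker1, conker4, conker5 and scoop_pan below 0.05 m or distance between each of conker2, conker3, conker4 and scoop_pan below 0.05 m or distance between each of conker2, conker3, conker5 and scoop_pan below 0.05 m or distance between each of conker2, conker4, conker5 and scoop_pan below 0.05 m or distance between each of conker3, conker4, conker5 and scoop_pan below 0.05 m) and height (world z) of each of conker1, conker2, conker3, conker4, conker5 above 0.029 m); the arm keeps its last pose, push and grip.
It fails at once if a conker is touched by the gripper's fingers (contact force between the fingers and conker1 above 0.3 N or contact force between the fingers and conker2 above 0.3 N or contact force between the fingers and conker3 above 0.3 N or contact force between the fingers and conker4 above 0.3 N or contact force between the fingers and conker5 above 0.3 N).
It fails at once if the brush, the wedge or the boot pull is moved by more than 25 mm (distance of any of brush, wedge, boot_pull from where it was at the start of the episode above 0.025 m).
It also fails if it takes over 48 s, if anything falls off the work surface, if the arm or the gripper's body presses on something with over 40 N, if the wrist force passes 120 N, or if a joint passes its speed limit or range.

## Working session

There is one attempt and no reset: what is moved stays moved. The work goes in short steps, Python scripts to look and compute and a tool call to move; the robot and the scene stay as the last step left them, time stands still between calls to the robot, and variables do not carry over. Pictures are saved under pics/ and viewed, at most 10 in all, crops included, and the job is handed in when it is done.

Besides the shell and the picture viewer there is one more tool, called after "Call:" as name(argument=value, ...) on one line, values as JSON. jog_arm: Moves the arm, as the interface text tells. Its arguments: {"type":"object","properties":{"increments":{"type":"array"},"grip_force":{"type":"number"}},"required":["increments"]}

```bash
mkdir -p pics; ls; cat > h.py <<'E'
import numpy as np, cv2
from scipy.spatial.transform import Rotation as R
from bench import ctrl, vision
def snap(cam,fn=None):
    im=vision.get_image(cam)
    if fn: cv2.imwrite('pics/'+fn,im['color'])
    return im
def proj(im,P):
    P=np.atleast_2d(P); E=np.array(im['extrinsics'])
    c=P@E[:3,:3].T+E[:3,3]
    return np.c_[im['fx']*c[:,0]/c[:,2]+im['cx'], im['fy']*c[:,1]/c[:,2]+im['cy']]
def onz(im,px,z):
    px=np.atleast_2d(px);E=np.array(im['extrinsics']);Rm=E[:3,:3];o=-Rm.T@E[:3,3]
    d=np.c_[(px[:,0]-im['cx'])/im['fx'],(px[:,1]-im['cy'])/im['fy'],np.ones(len(px))]@Rm
    return o+d*((z-o[2])/d[:,2])[:,None]
E
python3 - <<'E'
from h import *
s=ctrl.get_state(); print(s)
ims={}
for c in ['scene','side']:
    ims[c]=snap(c,c+'0.png'); im=ims[c]
    E=np.array(im['extrinsics']);print(c,'cam at',-E[:3,:3].T@E[:3,3],im['fx'])
    for t in ['drawer','scoop','scoop_grip','conker1','brush','wedge','boot_pull']:
        print(c,t,[(np.round(d['bbox']).astype(int).tolist(),round(d['conf'],2)) for d in vision.spot_in(c,t)])
a=np.hstack([cv2.resize(ims[c]['color'],(400,300)) for c in ims]); 
E
```

```text
pics
{'time': 0.0, 'joint_positions': array([-1.3088996 ,  0.32182911, -0.07003981,  1.45168956,  0.02261604,
        1.37080309, -0.05688908]), 'qd': array([-1.57603459e-03,  5.43794227e-04,  1.05584576e-03,  2.11778799e-03,
        2.01366334e-05, -6.76134049e-04,  1.41573430e-03]), 'joint_torque': array([ 7.06079463e-04, -4.91303444e+01, -4.03353274e-01, -3.12524414e+01,
       -6.37616334e-02,  4.37788549e-02,  1.67273074e-04]), 'position': array([0.15935824, 0.62952475, 0.19294995]), 'tool_rot': array([-3.88225451e-01, -3.11739915e+00,  3.04718759e-03]), 'ft_force': array([-0.50618171, -0.03044509,  0.09429463]), 'torque': array([ 0.02832616, -0.02074223, -0.00130545]), 'grip_force': 0.0, 'grip_width': 0.9961942143496721}
scene cam at [ 1.36112193 -0.23203918  0.72989861] 434.20016392784834
scene drawer [([205, 218, 269, 306], 0.6)]
scene scoop [([313, 142, 349, 183], 0.98), ([307, 183, 346, 243], 0.88)]
scene scoop_grip [([441, 188, 471, 219], 0.97), ([310, 187, 347, 244], 0.81), ([315, 139, 350, 186], 0.76), ([385, 240, 447, 296], 0.27)]
scene conker1 [([309, 184, 347, 248], 0
[... 196 characters left out ...]
247], 0.54)]
scene boot_pull [([57, 272, 117, 368], 0.58), ([364, 197, 402, 218], 0.29)]
side cam at [ 0.05663241 -1.00973421  0.99714727] 523.0041546622923
side drawer [([271, 227, 374, 272], 0.57)]
side scoop [([150, 168, 187, 213], 0.97), ([242, 126, 258, 149], 0.78), ([258, 171, 294, 218], 0.64)]
side scoop_grip [([150, 167, 188, 211], 0.87), ([255, 172, 291, 217], 0.71), ([298, 154, 345, 176], 0.58), ([243, 123, 257, 151], 0.53)]
side conker1 [([349, 234, 355, 247], 0.6), ([346, 247, 355, 254], 0.56), ([331, 250, 341, 256], 0.43), ([331, 240, 339, 247], 0.41)]
side brush [([299, 151, 349, 180], 0.7)]
side wedge [([223, 160, 258, 182], 0.61)]
side boot_pull [([352, 313, 470, 374], 0.83)]
```

```bash
python3 - <<'E'
from h import *
a=cv2.imread('pics/scene0.png')[120:390,40:480]; cv2.imwrite('pics/s1.png',cv2.resize(a,(800,491),interpolation=cv2.INTER_CUBIC))
a=cv2.imread('pics/side0.png')[110:300,130:400]; cv2.imwrite('pics/s2.png',cv2.resize(a,(800,563),interpolation=cv2.INTER_CUBIC))
E
```

```text
(no output)
```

View pics/s1.png

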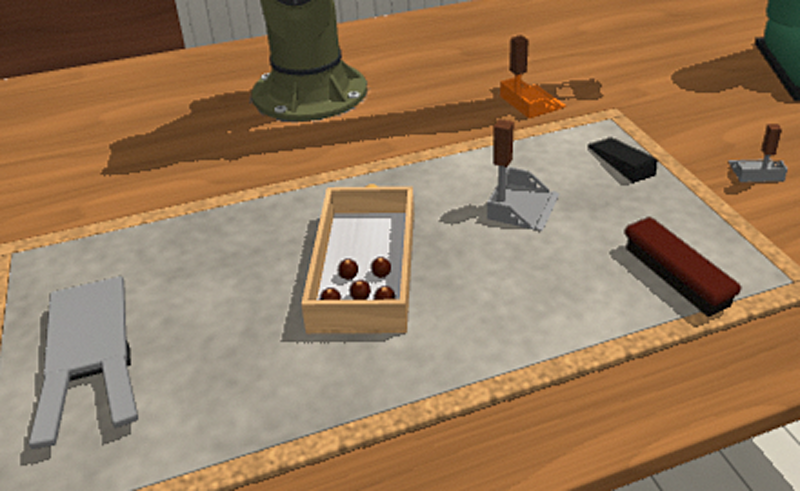

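View pics/s2.png

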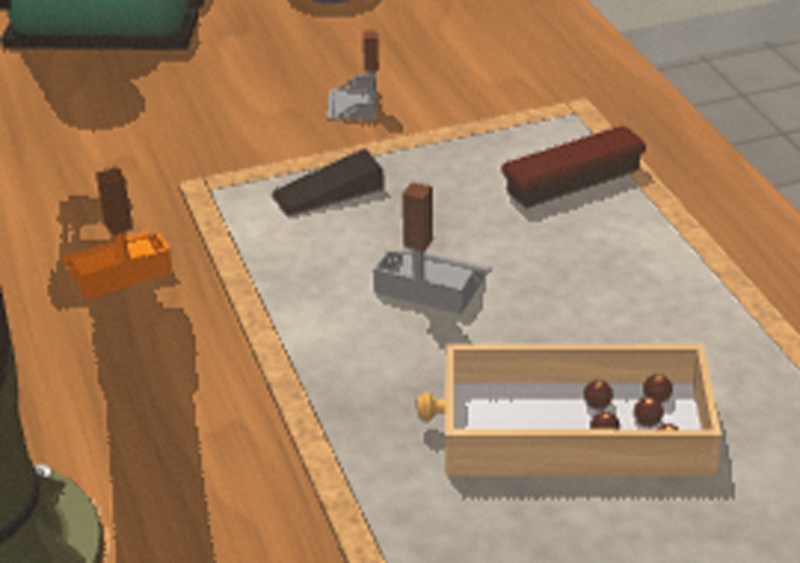

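Scene crop: the pewter scoop is beside the drawer, with its handle top near (504,122) and its mouth to the lower right. The conkers are at the near end of the drawer. Side crop: handle top at (418,186), drawer rim corners from (447,346) to (721,436). The orange scoop and the small pewter one are the look-alikes.

```bash
cat > fit0.py <<'E'
from h import *
from scipy.optimize import least_squares
A=snap('scene'); B=snap('side')
a=lambda L:np.array(L,float)/1.818+[40,120]
b=lambda L:np.array(L,float)/2.963+[130,110]
def T(p,P): 
    c,s=np.cos(p[2]),np.sin(p[2]); P=np.array(P,float)/1000
    return np.c_[p[0]+c*P[:,0]-s*P[:,1],p[1]+s*P[:,0]+c*P[:,1],P[:,2]+0.012]
box=[[x,y,50] for x,y in [(-122,-63),(-122,63),(122,63),(122,-63)]]
f=lambda p:np.r_[(proj(A,T(p,box))-a([(328,187),(412,187),(408,304),(303,304)])).ravel(),(proj(B,T(p,box))-b([(446,436),(447,346),(704,346),(721,436)])).ravel()]
r=least_squares(f,[.6,0,0]);print('drawer',r.x,np.round(r.fun,1))
d=r.x
pts=[[-36,0,138],[-36,0,72]]
f=lambda p:np.r_[(proj(A,T(p,pts))-a([(504,124),(503,164)])).ravel(),(proj(B,T(p,pts))-b([(418,187),(417,246)])).ravel()]
for w in [0]:
    g=lambda q:f([q[0]+.036,q[1],0]); r=least_squares(g,[.5,.2]);print('handle',r.x,np.round(r.fun,1))
hx,hy=r.x
lip=onz(A,a([(558,192),(540,230)]),.013); print('lip',lip); print('lipB',onz(B,b([(490,268),(465,310)]),.013))
m=lip.mean(0)-[hx,hy,0];print(m,np.degrees(np.arctan2(m[1],m[0])))
for c,L in (('A',[(349,268),(381,267),(360,290),(330,296),(385,294)]),('B',[(598,394),(657,389),(648,411)])):
    im,k=(A,a) if c=='A' else (B,b)
    P=onz(im,k(L),.033); v=P[:,:2]-d[:2]; cc,ss=np.cos(d[2]),np.sin(d[2]); print(c,np.round(np.c_[v@[cc,ss],v@[-ss,cc]]*1000))
E
python3 fit0.py
```

```text
drawer [ 0.55368179 -0.04810366 -0.3661188 ] [-0.9  0.2  0.1 -0.4 -1.1 -0.3 -0.7  0.3  0.  -1.  -0.4 -1.1 -0.3 -1.4
  0.4 -1.3]
handle [0.48491885 0.18816127] [-0.2 -0.1 -0.3 -0.9  0.   0.3  0.7 -1.2]
lip [[0.49643138 0.27879249 0.013     ]
 [0.56989579 0.21063006 0.013     ]]
lipB [[0.57240144 0.21013717 0.013     ]
 [0.5210096  0.15264424 0.013     ]]
[0.04824473 0.05655    0.013     ] 49.531373888682495
A [[ 23. -18.]
 [ 22.  25.]
 [ 66.   1.]
 [ 77. -37.]
 [ 74.  33.]]
B [[21. 22.]
 [77. 29.]
 [65. -2.]]
```

```bash
cat >> h.py <<'E'
def goal(pos,yaw):
    "increments to TCP pos with tool z down and tool y at world yaw (deg)"
    s=ctrl.get_state(); R0=R.from_rotvec(s['tool_rot'])
    y=np.radians(yaw); ty=np.array([np.cos(y),np.sin(y),0]); tz=np.array([0,0,-1.]); tx=np.cross(ty,tz)
    Rt=R.from_matrix(np.c_[tx,ty,tz])
    t=R0.inv().apply(np.array(pos)-s['position'])*1000; w=(R0.inv()*Rt).as_rotvec()
    yv=R0.as_matrix()[:,1]
    print('t',round(s['time'],2),'pos',np.round(s['position'],4),'yaw',round(np.degrees(np.arctan2(yv[1],yv[0])),2),'z',np.round(R0.as_matrix()[:,2],3),'F',np.round(s['ft_force'],1),'tq',np.round(s['torque'],2),'grip',round(s['grip_width'],3),round(s['grip_force'],1))
    print('  goal t',np.round(t,1),'w',np.round(w,3),'j',np.round(s['joint_positions'],2))
E
python3 -c "
from h import *
goal([.43,.14,.27],48)"
```

```text
t 0.9 pos [0.1594 0.6302 0.1941] yaw 75.8 z [ 0.  0. -1.] F [-0.9  0.4 -0.3] tq [ 0.04 -0.01 -0.01] grip 1.001 0.0
  goal t [-382.5 -408.9  -75.9] w [ 0.    -0.     0.485] j [-1.31  0.32 -0.07  1.45  0.02  1.37 -0.06]
```

Call:
jog_arm(increments=[{"tx":-20,"ty":-20,"tz":-40,"wz":0.04},{"tx":-45,"ty":-45,"tz":-60,"wz":0.08},{"tx":-73,"ty":-75,"tz":-72,"wz":0.12},{"tx":-100,"ty":-105,"tz":-76,"wz":0.16},{"tx":-128,"ty":-135,"tz":-76,"wz":0.2}])

```text
validation failed for argument at $.in...
```

Call:
jog_arm(increments=[{"tx":-33,"ty":-22,"tz":0,"wz":0.03},{"tx":-66,"ty":-44,"tz":0,"wz":0.06},{"tx":-99,"ty":-66,"tz":0,"wz":0.09},{"tx":-130,"ty":-88,"tz":0,"wz":0.12},{"tx":-160,"ty":-110,"tz":0,"wz":0.15}])

```text
validation failed for argument at $.in...
```

```bash
python3 -c "
from h import *
goal([.43,.14,.27],48)"
```

```text
t 0.9 pos [0.1594 0.6302 0.1941] yaw 75.8 z [ 0.  0. -1.] F [-0.9  0.4 -0.3] tq [ 0.04 -0.01 -0.01] grip 1.001 0.0
  goal t [-382.5 -408.9  -75.9] w [ 0.    -0.     0.485] j [-1.31  0.32 -0.07  1.45  0.02  1.37 -0.06]
```

Call:
jog_arm(increments=[{"tx":-20,"ty":-20,"tz":-30,"wx":0,"wy":0,"wz":0.04,"gripper":1},{"tx":-45,"ty":-45,"tz":-50,"wx":0,"wy":0,"wz":0.08,"gripper":1},{"tx":-73,"ty":-75,"tz":-65,"wx":0,"wy":0,"wz":0.12,"gripper":1},{"tx":-100,"ty":-103,"tz":-76,"wx":0,"wy":0,"wz":0.16,"gripper":1},{"tx":-128,"ty":-132,"tz":-76,"wx":0,"wy":0,"wz":0.2,"gripper":1}])

```text
time: 1.32
position: [0.2522, 0.4706, 0.2731]
tool_rot: [0.699, 3.062, 0.008]
ft_force: [0.6, 0.4, 0.4]
grip_width: 1.0
grip_force: 0.0
```

```bash
python3 -c "
from h import *
goal([.43,.14,.27],48)"
```

```text
t 1.32 pos [0.2522 0.4706 0.2731] yaw 64.28 z [ 0.002  0.005 -1.   ] F [0.6 0.4 0.4] tq [-0.   -0.1  -0.02] grip 1.0 0.0
  goal t [-303.7 -220.7    1.9] w [ 0.005 -0.001  0.284] j [-1.16  0.04  0.03  1.62 -0.    1.47 -0.01]
```

Call:
jog_arm(increments=[{"tx":-32,"ty":-22,"tz":0,"wx":0,"wy":0,"wz":0.03,"gripper":1},{"tx":-64,"ty":-45,"tz":0,"wx":0,"wy":0,"wz":0.06,"gripper":1},{"tx":-96,"ty":-68,"tz":0,"wx":0,"wy":0,"wz":0.09,"gripper":1},{"tx":-128,"ty":-90,"tz":0,"wx":0,"wy":0,"wz":0.12,"gripper":1},{"tx":-155,"ty":-112,"tz":0,"wx":0,"wy":0,"wz":0.14,"gripper":1}])

```text
time: 1.73
position: [0.3437, 0.3003, 0.2704]
tool_rot: [0.914, 3.005, 0.001]
ft_force: [0.8, -0.1, 0.6]
grip_width: 1.0
grip_force: 0.0
```

```bash
python3 -c "
from h import *
goal([.43,.14,.27],48)"
```

```text
t 1.73 pos [0.3437 0.3003 0.2704] yaw 56.16 z [ 0.001  0.001 -1.   ] F [ 0.8 -0.1  0.6] tq [-0.1  -0.06  0.04] grip 1.0 0.0
  goal t [-160.9  -85.1    0.3] w [0.001 0.    0.142] j [-0.99 -0.13  0.2   1.79  0.03  1.48  0.18]
```

Call:
jog_arm(increments=[{"tx":-36,"ty":-18,"tz":0,"wx":0,"wy":0,"wz":0.03,"gripper":1},{"tx":-72,"ty":-36,"tz":0,"wx":0,"wy":0,"wz":0.06,"gripper":1},{"tx":-108,"ty":-55,"tz":0,"wx":0,"wy":0,"wz":0.09,"gripper":1},{"tx":-140,"ty":-72,"tz":0,"wx":0,"wy":0,"wz":0.12,"gripper":1},{"tx":-160,"ty":-85,"tz":0,"wx":0,"wy":0,"wz":0.14,"gripper":1}])

```text
time: 2.15
position: [0.4301, 0.1392, 0.2705]
tool_rot: [1.126, 2.931, 0.001]
ft_force: [-0.0, 0.0, 0.3]
grip_width: 0.995
grip_force: 0.0
```

```bash
python3 - <<'E'
from h import *
im=snap('wrist','w0.png')
goal([.485,.188,.2],48)
E_=np.array(im['extrinsics']);print(-E_[:3,:3].T@E_[:3,3],E_[2,:3],im['fx'])
for t in ['drawer','scoop','scoop_grip','conker1']: print(t,[(np.round(d['bbox']).astype(int).tolist(),round(d['conf'],2)) for d in vision.spot_in('wrist',t)])
def T(p,P): 
    c,s=np.cos(p[2]),np.sin(p[2]); P=np.array(P,float)/1000
    return np.c_[p[0]+c*P[:,0]-s*P[:,1],p[1]+s*P[:,0]+c*P[:,1],P[:,2]+0.012]
y=np.radians(48);p=[.485+.036*np.cos(y),.188+.036*np.sin(y),y]
pts=[[-36+a,b,138] for a,b in((-12,-12),(-12,12),(12,12),(12,-12))]+[[42,-49,0],[42,49,0],[-42,49,32],[-42,-49,32],[-42,49,0],[-42,-49,0]]
pr=proj(im,T(p,pts));print(np.round(pr))
pd=proj(im,T([.5537,-.0481,-.366],[[x,yy,50] for x,yy in [(-122,-63),(-122,63),(122,63),(122,-63)]]));print(np.round(pd))
c=cv2.resize(im['color'],(800,600),interpolation=cv2.INTER_CUBIC)
for q in np.r_[pr,pd]: cv2.circle(c,tuple(int(v) for v in q*800/560),3,(255,0,255),1)
cv2.imwrite('pics/w0b.png',c)
E
```

```text
t 2.2 pos [0.4316 0.1351 0.2707] yaw 47.6 z [ 0.002 -0.002 -1.   ] F [ 2.4 -3.8  0.1] tq [-0.31 -0.13  0.05] grip 0.998 0.0
  goal t [-3.6 75.  70.7] w [ 0.     0.003 -0.007] j [-0.83 -0.16  0.41  1.8   0.07  1.49  0.4 ]
[0.36765932 0.19599146 0.46076299] [ 0.2253761  -0.20366877 -0.95274585] 331.6530192549225
drawer [([158, 224, 305, 374], 0.65)]
scoop [([321, 133, 389, 216], 0.97)]
scoop_grip [([320, 132, 387, 213], 0.88)]
conker1 [([246, 337, 267, 352], 0.83), ([226, 350, 246, 368], 0.71), ([224, 329, 243, 336], 0.64), ([267, 338, 285, 356], 0.58)]
[[338. 213.]
 [339. 189.]
 [364. 189.]
 [362. 213.]
 [383. 206.]
 [390. 136.]
 [330. 139.]
 [327. 214.]
 [326. 136.]
 [323. 206.]]
[[157. 267.]
 [244. 236.]
 [307. 376.]
 [230. 399.]]
```

View pics/w0b.png

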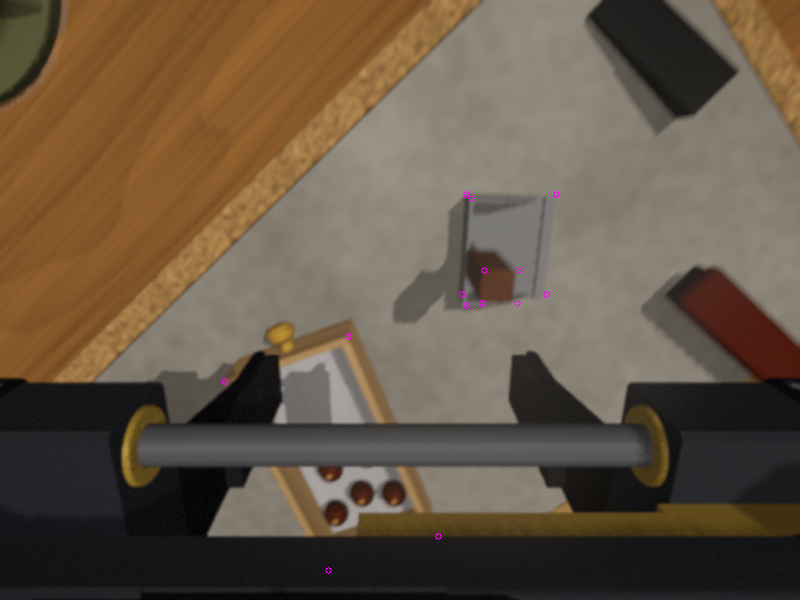

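The wrist view shows the fit is within a few mm. The handle top centre is about (496,282) in the enlarged picture. I'll refine it with a zoomed picture once the arm is at rest.

```bash
python3 - <<'E'
from h import *
import pickle
im=snap('wrist'); im=snap('wrist','w1.png'); pickle.dump(im,open('w1.pkl','wb'))
goal([.485,.188,.2],48)
c=im['color'][120:225,305:410]; cv2.imwrite('pics/w1b.png',cv2.resize(c,(600,600),interpolation=cv2.INTER_CUBIC))
E
```

```text
t 2.5 pos [0.4278 0.1448 0.27  ] yaw 48.47 z [-0.  0. -1.] F [-0.1 -0.5  0.3] tq [-0.04  0.03  0.02] grip 1.0 0.0
  goal t [-14.2  70.3  70. ] w [ 0.    -0.     0.008] j [-0.84 -0.16  0.4   1.8   0.06  1.49  0.4 ]
```

View pics/w1b.png

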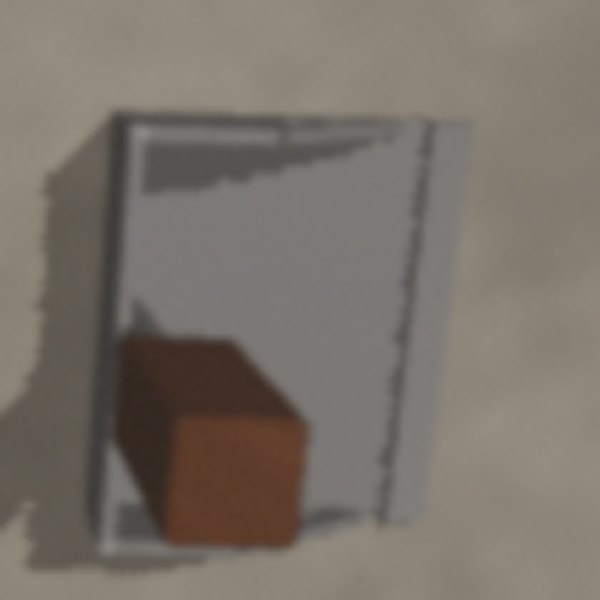

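Pan and handle are clear: handle top corners at (178,417), (308,424), (298,548), (164,540), lip ends at (474,120) and (422,528).

```bash
python3 - <<'E'
from h import *
import pickle
from scipy.optimize import least_squares
im=pickle.load(open('w1.pkl','rb'))
def T(p,P): 
    c,s=np.cos(p[2]),np.sin(p[2]); P=np.array(P,float)/1000
    return np.c_[p[0]+c*P[:,0]-s*P[:,1],p[1]+s*P[:,0]+c*P[:,1],P[:,2]+0.012]
pts=[[-48,12,138],[-24,12,138],[-24,-12,138],[-48,-12,138],[42,49,0],[42,-49,0],[-41,49,32],[-41,-49,32]]
ob=np.array([(178,417),(308,424),(298,548),(164,540),(474,120),(422,528),(133,125),(102,553)],float)/5.714+[305,120]
f=lambda p:(proj(im,T(p,pts))-ob).ravel()
for sel in (slice(0,8),slice(0,4)):
    r=least_squares(lambda p:(proj(im,T(p,pts))-ob)[sel].ravel(),[.51,.21,.84]);p=r.x
    g=T(p,[[-36,0,113]])[0];print(p,np.degrees(p[2]),'grip',g,np.round(r.fun,1))
# drawer from wrist : left far rim corners & near: report
yaw=np.degrees(p[2]);goal([g[0],g[1],.106],47.5)
E
```

```text
[0.5069591  0.21457717 0.80803738] 46.29713166058377 grip [0.48208603 0.1885516  0.125     ] [-0.8 -0.4  1.1 -0.8  0.1  0.9 -0.6  1.5 -0.3  0.3 -0.7 -1.3  0.9 -0.2
  0.1 -0.4]
[0.50693093 0.21461263 0.80192723] 45.94704558586881 grip [0.4818993  0.18873952 0.125     ] [-0.7 -0.8  1.2 -1.   0.1  0.7 -0.6  1.1]
t 2.5 pos [0.4278 0.1448 0.27  ] yaw 48.47 z [-0.  0. -1.] F [-0.1 -0.5  0.3] tq [-0.04  0.03  0.02] grip 1.0 0.0
  goal t [-11.4  68.8 164. ] w [ 0.    -0.     0.017] j [-0.84 -0.16  0.4   1.8   0.06  1.49  0.4 ]
```

Call:
jog_arm(increments=[{"tx":-6,"ty":34,"tz":0,"wx":0,"wy":0,"wz":0.038,"gripper":1},{"tx":-11.4,"ty":68.8,"tz":20,"wx":0,"wy":0,"wz":0.038,"gripper":1},{"tx":-11.4,"ty":68.8,"tz":50,"wx":0,"wy":0,"wz":0.038,"gripper":1},{"tx":-11.4,"ty":68.8,"tz":90,"wx":0,"wy":0,"wz":0.038,"gripper":1},{"tx":-11.4,"ty":68.8,"tz":120,"wx":0,"wy":0,"wz":0.038,"gripper":1}])

```text
time: 2.92
position: [0.4814, 0.1886, 0.1471]
tool_rot: [-1.168, -2.915, 0.003]
ft_force: [-1.0, -0.2, -0.9]
grip_width: 0.997
grip_force: 0.0
```

```bash
python3 - <<'E'
from h import *
snap('scene');snap('scene');im=snap('wrist','w2.png')
goal([.482,.1885,.106],46.3)
c=im['color'][60:420,100:480];cv2.imwrite('pics/w2b.png',cv2.resize(c,(600,568)))
E
```

```text
t 3.07 pos [0.4805 0.1875 0.1482] yaw 46.25 z [-0.005 -0.003 -1.   ] F [-0.4  0.8  0.8] tq [-0.05 -0.01  0.01] grip 1.001 0.0
  goal t [-0.5  2.  42.1] w [-0.005 -0.001 -0.001] j [-0.83  0.06  0.43  1.85 -0.03  1.24  0.41]
```

View pics/w2b.png

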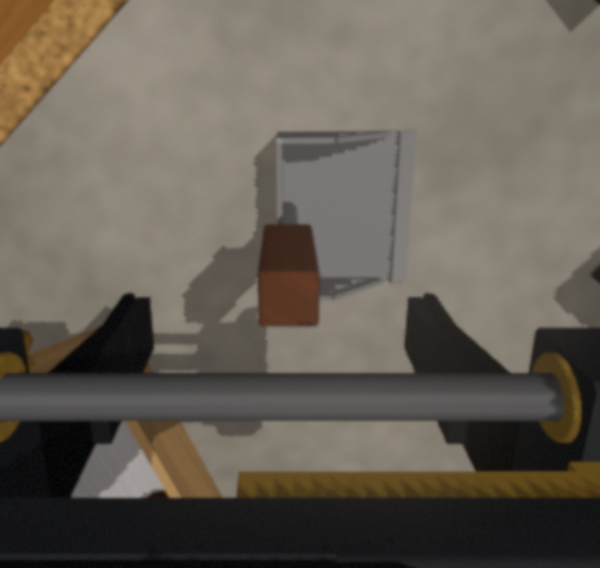

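The fingers straddle the handle, whose top centre is near (290,296) in the crop. I'll check the sideways offset by projecting the TCP.

```bash
python3 - <<'E'
from h import *
im=snap('wrist'); s=ctrl.get_state(); Rm=R.from_rotvec(s['tool_rot']).as_matrix();p=s['position']
for v in ([0,0,0],[0,.0435,0],[0,-.0435,0],[.0095,.0435,0],[-.0095,.0435,0],[.0095,-.0435,0],[-.0095,-.0435,0]):
    q=proj(im,p+Rm@np.array(v))[0]; print(v,np.round((q-[100,60])*600/380))
q=onz(im,np.array([[290,296]])*380/600+[100,60],.150);print('handle',q)
goal([.482,.1885,.106],46.3)
E
```

```text
[0, 0, 0] [282. 295.]
[0, 0.0435, 0] [393. 296.]
[0, -0.0435, 0] [171. 295.]
[0.0095, 0.0435, 0] [395. 273.]
[-0.0095, 0.0435, 0] [392. 318.]
[0.0095, -0.0435, 0] [169. 273.]
[-0.0095, -0.0435, 0] [173. 317.]
handle [[0.48497259 0.18990941 0.15      ]]
t 3.12 pos [0.4824 0.188  0.1506] yaw 46.23 z [-0. -0. -1.] F [0.2 0.9 1.1] tq [-0.01 -0.04 -0.  ] grip 1.002 0.0
  goal t [ 0.6  0.1 44.6] w [-0.    -0.    -0.001] j [-0.83  0.06  0.43  1.85 -0.03  1.24  0.41]
```

Call:
jog_arm(increments=[{"tx":0,"ty":1.5,"tz":20,"wx":0,"wy":0,"wz":0,"gripper":1},{"tx":0,"ty":1.5,"tz":36,"wx":0,"wy":0,"wz":0,"gripper":1},{"tx":0,"ty":1.5,"tz":44,"wx":0,"wy":0,"wz":0,"gripper":1},{"tx":0,"ty":1.5,"tz":44,"wx":0,"wy":0,"wz":0,"gripper":0.5},{"tx":0,"ty":1.5,"tz":44,"wx":0,"wy":0,"wz":0,"gripper":0.3}], grip_force=40)

```text
time: 3.53
position: [0.4847, 0.1888, 0.1078]
tool_rot: [1.173, 2.913, 0.003]
ft_force: [-0.5, 0.4, -0.1]
grip_width: 0.92
grip_force: 0.0
```

Call:
jog_arm(increments=[{"tx":0,"ty":0,"tz":0,"wx":0,"wy":0,"wz":0,"gripper":0.2},{"tx":0,"ty":0,"tz":0,"wx":0,"wy":0,"wz":0,"gripper":0.1},{"tx":0,"ty":0,"tz":0,"wx":0,"wy":0,"wz":0,"gripper":0},{"tx":0,"ty":0,"tz":0,"wx":0,"wy":0,"wz":0,"gripper":0},{"tx":0,"ty":0,"tz":0,"wx":0,"wy":0,"wz":0,"gripper":0}], grip_force=60)

```text
time: 3.95
position: [0.4839, 0.1882, 0.1064]
tool_rot: [1.174, 2.914, 0.001]
ft_force: [0.7, -0.5, 0.1]
grip_width: 0.555
grip_force: 0.0
```

```bash
python3 - <<'E'
from h import *
goal([.482,.1885,.21],46.3)
E
```

```text
t 3.95 pos [0.4839 0.1882 0.1064] yaw 46.12 z [ 0.  0. -1.] F [ 0.7 -0.5  0.1] tq [-0.08 -0.02 -0.04] grip 0.555 0.0
  goal t [   1.6   -1.  -103.6] w [ 0.001  0.    -0.003] j [-0.83  0.11  0.43  1.9  -0.05  1.15  0.43]
```

Call:
jog_arm(increments=[{"tx":0,"ty":0,"tz":0,"wx":0,"wy":0,"wz":0,"gripper":0},{"tx":0,"ty":0,"tz":0,"wx":0,"wy":0,"wz":0,"gripper":0},{"tx":0,"ty":0,"tz":0,"wx":0,"wy":0,"wz":0,"gripper":0},{"tx":0,"ty":0,"tz":0,"wx":0,"wy":0,"wz":0,"gripper":0},{"tx":0,"ty":0,"tz":0,"wx":0,"wy":0,"wz":0,"gripper":0}], grip_force=60)

```text
time: 4.37
position: [0.4834, 0.1879, 0.1059]
tool_rot: [-1.174, -2.914, 0.001]
ft_force: [-0.8, -1.3, 1.3]
grip_width: 0.269
grip_force: 59.9
```

Call:
jog_arm(increments=[{"tx":0,"ty":0,"tz":0,"wx":0,"wy":0,"wz":0,"gripper":0},{"tx":0,"ty":0,"tz":0,"wx":0,"wy":0,"wz":0,"gripper":0},{"tx":0,"ty":0,"tz":0,"wx":0,"wy":0,"wz":0,"gripper":0},{"tx":0,"ty":0,"tz":0,"wx":0,"wy":0,"wz":0,"gripper":0},{"tx":0,"ty":0,"tz":0,"wx":0,"wy":0,"wz":0,"gripper":0}], grip_force=60)

```text
time: 4.78
position: [0.4835, 0.188, 0.106]
tool_rot: [-1.174, -2.914, 0.0]
ft_force: [0.0, -0.6, -1.3]
grip_width: 0.272
grip_force: 59.9
```

```bash
python3 - <<'E'
from h import *
goal([.482,.1885,.23],46.3)
E
```

```text
t 4.78 pos [0.4835 0.188  0.106 ] yaw 46.12 z [-0. -0. -1.] F [ 0.  -0.6 -1.3] tq [-0.2   0.23 -0.01] grip 0.272 59.9
  goal t [   1.5   -0.8 -124. ] w [-0.    -0.    -0.003] j [-0.83  0.11  0.43  1.9  -0.05  1.15  0.43]
```

Call:
jog_arm(increments=[{"tx":0,"ty":0,"tz":-8,"wx":0,"wy":0,"wz":0,"gripper":0},{"tx":0,"ty":0,"tz":-30,"wx":0,"wy":0,"wz":0,"gripper":0},{"tx":0,"ty":0,"tz":-65,"wx":0,"wy":0,"wz":0,"gripper":0},{"tx":0,"ty":0,"tz":-100,"wx":0,"wy":0,"wz":0,"gripper":0},{"tx":0,"ty":0,"tz":-130,"wx":0,"wy":0,"wz":0,"gripper":0}])

```text
time: 5.2
position: [0.484, 0.1883, 0.2385]
tool_rot: [1.174, 2.913, 0.002]
ft_force: [1.6, 0.1, -2.3]
grip_width: 0.268
grip_force: 59.9
```

```bash
python3 - <<'E'
from h import *
goal([.49,.06,.25],25)
E
```

```text
t 5.2 pos [0.484  0.1883 0.2385] yaw 46.12 z [ 0.001  0.001 -1.   ] F [ 1.6  0.1 -2.3] tq [-0.01 -0.09  0.02] grip 0.268 59.9
  goal t [-93.3 -88.3 -11.7] w [0.002 0.    0.369] j [-0.84  0.01  0.43  1.72 -0.01  1.41  0.39]
```

Call:
jog_arm(increments=[{"tx":-19,"ty":-18,"tz":-5,"wx":0,"wy":0,"wz":0.07,"gripper":0},{"tx":-38,"ty":-36,"tz":-12,"wx":0,"wy":0,"wz":0.14,"gripper":0},{"tx":-57,"ty":-54,"tz":-12,"wx":0,"wy":0,"wz":0.22,"gripper":0},{"tx":-76,"ty":-72,"tz":-12,"wx":0,"wy":0,"wz":0.3,"gripper":0},{"tx":-93,"ty":-88,"tz":-12,"wx":0,"wy":0,"wz":0.37,"gripper":0}])

```text
time: 5.62
position: [0.4899, 0.0585, 0.2486]
tool_rot: [1.696, 2.644, 0.001]
ft_force: [-0.2, 0.2, -2.9]
grip_width: 0.267
grip_force: 59.9
```

```bash
python3 - <<'E'
from h import *
goal([.50,-.06,.25],2)
E
```

```text
t 5.62 pos [0.4899 0.0585 0.2486] yaw 24.66 z [ 0.001  0.    -1.   ] F [-0.2  0.2 -2.9] tq [-0.12  0.   -0.05] grip 0.267 59.9
  goal t [-111.9  -40.3   -1.5] w [ 0.001 -0.     0.395] j [-0.73 -0.06  0.53  1.76  0.03  1.43  0.23]
```

Call:
jog_arm(increments=[{"tx":-22,"ty":-8,"tz":0,"wx":0,"wy":0,"wz":0.08,"gripper":0},{"tx":-45,"ty":-16,"tz":0,"wx":0,"wy":0,"wz":0.16,"gripper":0},{"tx":-67,"ty":-24,"tz":0,"wx":0,"wy":0,"wz":0.24,"gripper":0},{"tx":-90,"ty":-32,"tz":0,"wx":0,"wy":0,"wz":0.32,"gripper":0},{"tx":-112,"ty":-40,"tz":0,"wx":0,"wy":0,"wz":0.395,"gripper":0}])

```text
time: 6.03
position: [0.5008, -0.0594, 0.2484]
tool_rot: [2.181, 2.261, 0.001]
ft_force: [0.4, 0.0, -3.2]
grip_width: 0.27
grip_force: 59.9
```

```bash
python3 - <<'E'
from h import *
goal([.507,-.17,.25],-21)
E
```

```text
t 6.03 pos [ 0.5008 -0.0594  0.2484] yaw 2.06 z [ 0.001  0.    -1.   ] F [ 0.4  0.  -3.2] tq [-0.08 -0.01  0.03] grip 0.27 59.9
  goal t [-110.8    2.2   -1.7] w [ 0.001 -0.001  0.402] j [-0.6  -0.04  0.66  1.74  0.02  1.43  0.09]
```

Call:
jog_arm(increments=[{"tx":-22,"ty":0,"tz":0,"wx":0,"wy":0,"wz":0.08,"gripper":0},{"tx":-45,"ty":0,"tz":0,"wx":0,"wy":0,"wz":0.16,"gripper":0},{"tx":-67,"ty":0,"tz":0,"wx":0,"wy":0,"wz":0.25,"gripper":0},{"tx":-90,"ty":1,"tz":0,"wx":0,"wy":0,"wz":0.33,"gripper":0},{"tx":-110,"ty":2,"tz":0,"wx":0,"wy":0,"wz":0.4,"gripper":0}])

```text
time: 6.45
position: [0.5071, -0.1697, 0.2484]
tool_rot: [2.587, 1.781, 0.001]
ft_force: [0.9, -0.2, -3.5]
grip_width: 0.266
grip_force: 59.9
```

```bash
python3 - <<'E'
from h import *
import pickle
for _ in range(5): im=snap('wrist','w3.png')
goal([.507,-.17,.25],-21); pickle.dump((im,ctrl.get_state()),open('w3.pkl','wb'))
cv2.imwrite('pics/w3b.png',cv2.resize(im['color'],(800,600),interpolation=cv2.INTER_CUBIC))
E
```

```text
t 6.7 pos [ 0.5073 -0.1673  0.248 ] yaw -20.58 z [-0.     0.001 -1.   ] F [ 0.3  0.3 -3.9] tq [-0.03  0.08 -0.02] grip 0.269 59.9
  goal t [-2.7  0.7 -2.1] w [-0.    -0.001  0.007] j [-0.48  0.05  0.78  1.68 -0.03  1.43 -0.05]
```

View pics/w3b.png

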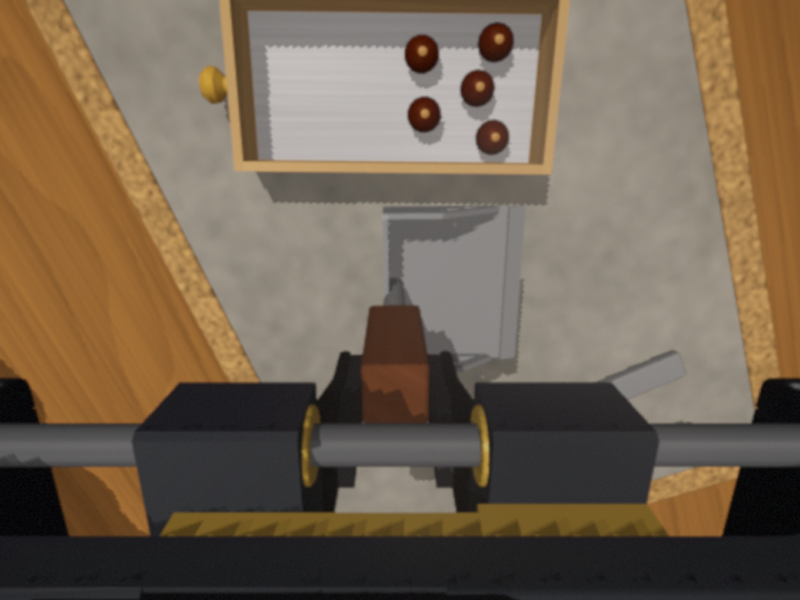

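The picture shows the drawer's near rim corners at (237,173) and (551,175), the side walls running up to (220,5) and (569,5), and all five conkers. The scoop is held with lip ends at (523,207) and (515,358). I'll refit both from this.

```bash
python3 - <<'E'
from h import *
import pickle
from scipy.optimize import least_squares
im,s=pickle.load(open('w3.pkl','rb'))
k=lambda L:np.array(L,float)*.7
def T(p,P,z=.012): 
    c,sn=np.cos(p[2]),np.sin(p[2]); P=np.array(P,float)/1000
    return np.c_[p[0]+c*P[:,0]-sn*P[:,1],p[1]+sn*P[:,0]+c*P[:,1],P[:,2]+z]
ob=k([(237,173),(551,175),(243,161),(545,164),(220,5),(569,5)])
def f(p):
    P=[[-122,-63,50],[122,-63,50],[-115,-56,50],[115,-56,50],[-122,p[3]*1000,50],[122,p[4]*1000,50]]
    return (proj(im,T(p,P))-ob).ravel()
r=least_squares(f,[.55,-.05,-.36,.05,.05]);d=r.x[:3];print('drawer',d,np.degrees(d[2]),np.round(r.fun,1))
C=onz(im,k([(422,53),(496,42),(477,88),(424,114),(493,137)]),.033)[:,:2]-d[:2]
c,sn=np.cos(d[2]),np.sin(d[2]);print('conkers',np.round(np.c_[C@[c,sn],C@[-sn,c]]*1000).tolist())
# scoop in hand
pts=[[42,49,0],[42,-49,0],[-42,49,32]];o2=k([(523,207),(515,358),(385,209)])
g=lambda p:(proj(im,T(p,pts,s['position'][2]-.094))-o2).ravel()
r=least_squares(g,[.53,-.17,-.36]);q=r.x;print('scoop',q,np.degrees(q[2]),np.round(r.fun,1))
G=T(q,[[-36,0,113]])[0];print('grip',G,'tcp',s['position'])
Rm=R.from_rotvec(s['tool_rot']).as_matrix();print('grip-tcp in tool mm',np.round(Rm.T@(G-s['position'])*1000,1))
np.save('d.npy',d)
E
```

```text
drawer [ 0.55135701 -0.04899336 -0.36866822] -21.123133072335268 [-1.2 -0.8  0.9 -0.6  0.4  1.1 -0.6  0.4 -0.1  0.   0.6  0.1]
conkers [[21.0, 25.0], [78.0, 33.0], [65.0, 1.0], [24.0, -19.0], [80.0, -36.0]]
scoop [ 0.54074469 -0.17911407 -0.37206884] -21.31797427238943 [ 2.5 -0.9 -1.8 -1.  -0.8  1.7]
grip [ 0.50720791 -0.1660265   0.125     ] tcp [ 0.50727249 -0.1672641   0.24795003]
grip-tcp in tool mm [  1.   -0.4 123. ]
```

```bash
cat >> h.py <<'E'
def dgoal(x,z,y=-1,yaw=-20.8):
    "TCP goal: scoop centre at drawer x,y (mm); z = scoop underside height (mm, world)"
    d=np.load('d.npy');c,s=np.cos(d[2]),np.sin(d[2]);X=(x-36)/1000;Y=y/1000
    goal([d[0]+c*X-s*Y,d[1]+s*X+c*Y,z/1000+.094],yaw)
    P=ctrl.get_state()['position'];v=P[:2]-d[:2];print('  now scoop x,y,z in drawer',np.round([1000*v@[c,s]+36,1000*v@[-s,c]+1,1000*P[2]-94],1))
E
python3 - <<'E'
from h import *
dgoal(-60,150)
E
```

```text
t 6.7 pos [ 0.5073 -0.1673  0.248 ] yaw -20.58 z [-0.     0.001 -1.   ] F [ 0.3  0.3 -3.9] tq [-0.03  0.08 -0.02] grip 0.269 59.9
  goal t [126.1 -96.3   4.1] w [-0.    -0.001  0.004] j [-0.48  0.05  0.78  1.68 -0.03  1.43 -0.05]
  now scoop x,y,z in drawer [  37.5 -125.2  154. ]
```

Call:
jog_arm(increments=[{"tx":25,"ty":-19,"tz":1,"wx":0,"wy":0,"wz":0.004,"gripper":0},{"tx":53,"ty":-40,"tz":3,"wx":0,"wy":0,"wz":0.004,"gripper":0},{"tx":83,"ty":-63,"tz":4,"wx":0,"wy":0,"wz":0.004,"gripper":0},{"tx":108,"ty":-83,"tz":4,"wx":0,"wy":0,"wz":0.004,"gripper":0},{"tx":126,"ty":-96,"tz":4,"wx":0,"wy":0,"wz":0.004,"gripper":0}])

```text
time: 7.12
position: [0.4601, -0.0112, 0.2441]
tool_rot: [-2.579, -1.79, -0.001]
ft_force: [0.1, 0.1, -2.5]
grip_width: 0.271
grip_force: 59.9
```

Call:
jog_arm(increments=[{"tx":0,"ty":0,"tz":0,"wx":0,"wy":0,"wz":0,"gripper":0},{"tx":0,"ty":0,"tz":10,"wx":0,"wy":0,"wz":0,"gripper":0},{"tx":0,"ty":0,"tz":30,"wx":0,"wy":0,"wz":0,"gripper":0},{"tx":0,"ty":0,"tz":50,"wx":0,"wy":0,"wz":0,"gripper":0},{"tx":0,"ty":0,"tz":65,"wx":0,"wy":0,"wz":0,"gripper":0}])

```text
time: 7.53
position: [0.4609, -0.0171, 0.177]
tool_rot: [-2.587, -1.782, 0.002]
ft_force: [0.4, -0.4, -2.6]
grip_width: 0.27
grip_force: 59.9
```

```bash
python3 - <<'E'
from h import *
for _ in range(3): im=snap('side','side1.png')
dgoal(-60,19)
A=snap('scene')['color'][180:340,180:340]; B=im['color'][170:290,250:400]
cv2.imwrite('pics/c1.png',np.hstack([cv2.resize(A,(400,400),interpolation=2),cv2.resize(B,(400,400),interpolation=2)]))
E
```

```text
t 7.68 pos [ 0.4606 -0.0171  0.1778] yaw -20.91 z [-0.003 -0.001 -1.   ] F [ 1.  -0.4 -2.5] tq [-0.08  0.1  -0.05] grip 0.269 59.9
  goal t [ 2.1  0.3 64.8] w [-0.002  0.002 -0.002] j [-0.64 -0.11  0.59  1.94  0.06  1.3  -0.44]
  now scoop x,y,z in drawer [-60.1  -2.   83.8]
```

View pics/c1.png

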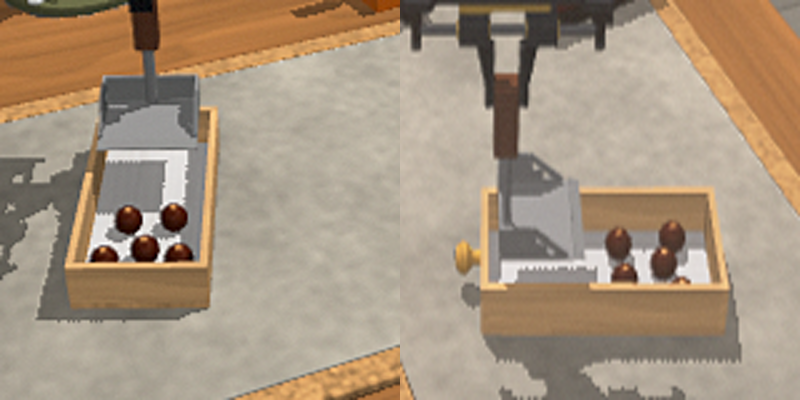

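The scoop hangs level and aligned over the empty half of the drawer. I'll lower it now.

Call:
jog_arm(increments=[{"tx":1,"ty":0,"tz":12,"wx":0,"wy":0,"wz":0,"gripper":0},{"tx":1,"ty":0,"tz":26,"wx":0,"wy":0,"wz":0,"gripper":0},{"tx":1,"ty":0,"tz":40,"wx":0,"wy":0,"wz":0,"gripper":0},{"tx":1,"ty":0,"tz":50,"wx":0,"wy":0,"wz":0,"gripper":0},{"tx":1,"ty":0,"tz":56,"wx":0,"wy":0,"wz":0,"gripper":0}])

```text
time: 8.15
position: [0.4622, -0.0155, 0.1228]
tool_rot: [2.587, 1.782, 0.0]
ft_force: [-0.3, 0.2, -3.5]
grip_width: 0.271
grip_force: 59.9
```

Call:
jog_arm(increments=[{"tx":0,"ty":0,"tz":2,"wx":0,"wy":0,"wz":0,"gripper":0},{"tx":0,"ty":0,"tz":4,"wx":0,"wy":0,"wz":0,"gripper":0},{"tx":0,"ty":0,"tz":5.5,"wx":0,"wy":0,"wz":0,"gripper":0},{"tx":0,"ty":0,"tz":7,"wx":0,"wy":0,"wz":0,"gripper":0},{"tx":0,"ty":0,"tz":7,"wx":0,"wy":0,"wz":0,"gripper":0}])

```text
time: 8.57
position: [0.4622, -0.0153, 0.1163]
tool_rot: [2.587, 1.783, 0.001]
ft_force: [0.3, -0.4, -2.5]
grip_width: 0.266
grip_force: 59.9
```

```bash
python3 - <<'E'
from h import *
dgoal(-60,19)
E
```

```text
t 8.57 pos [ 0.4622 -0.0153  0.1163] yaw -20.85 z [ 0.  0. -1.] F [ 0.3 -0.4 -2.5] tq [-0.09  0.21  0.03] grip 0.266 59.9
  goal t [-0.3 -0.7  3.3] w [ 0.    -0.    -0.001] j [-0.64 -0.05  0.61  2.02  0.03  1.16 -0.41]
  now scoop x,y,z in drawer [-59.3   0.3  22.3]
```

Call:
jog_arm(increments=[{"tx":0,"ty":0,"tz":1,"wx":0,"wy":0,"wz":0,"gripper":0},{"tx":0,"ty":0,"tz":2,"wx":0,"wy":0,"wz":0,"gripper":0},{"tx":0,"ty":0,"tz":3,"wx":0,"wy":0,"wz":0,"gripper":0},{"tx":0,"ty":0,"tz":3.7,"wx":0,"wy":0,"wz":0,"gripper":0},{"tx":0,"ty":0,"tz":3.7,"wx":0,"wy":0,"wz":0,"gripper":0}])

```text
time: 8.98
position: [0.4621, -0.0153, 0.1129]
tool_rot: [-2.587, -1.783, -0.0]
ft_force: [-3.1, 0.6, 1.9]
grip_width: 0.271
grip_force: 59.9
```

```bash
python3 - <<'E'
from h import *
dgoal(73,19)
E
```

```text
t 8.98 pos [ 0.4621 -0.0153  0.1129] yaw -20.85 z [ 0.  0. -1.] F [-3.1  0.6  1.9] tq [-0.03  0.64 -0.05] grip 0.271 59.9
  goal t [-9.000e-01  1.324e+02 -1.000e-01] w [-0.    -0.    -0.001] j [-0.64 -0.04  0.61  2.02  0.03  1.16 -0.41]
  now scoop x,y,z in drawer [-59.4   0.3  18.9]
```

Call:
jog_arm(increments=[{"tx":0,"ty":5,"tz":0.3,"wx":0,"wy":0,"wz":0,"gripper":0},{"tx":0,"ty":13,"tz":0.3,"wx":0,"wy":0,"wz":0,"gripper":0},{"tx":0,"ty":21,"tz":0.3,"wx":0,"wy":0,"wz":0,"gripper":0},{"tx":-0.3,"ty":29,"tz":0.3,"wx":0,"wy":0,"wz":0,"gripper":0},{"tx":-0.3,"ty":37,"tz":0.3,"wx":0,"wy":0,"wz":0,"gripper":0}])

```text
time: 9.4
position: [0.4967, -0.0281, 0.113]
tool_rot: [-2.585, -1.782, -0.001]
ft_force: [-5.3, 2.8, 8.9]
grip_width: 0.27
grip_force: 60.0
```

Call:
jog_arm(increments=[{"tx":0,"ty":8,"tz":0,"wx":0,"wy":0,"wz":0,"gripper":0},{"tx":0,"ty":16,"tz":0,"wx":0,"wy":0,"wz":0,"gripper":0},{"tx":0,"ty":24,"tz":0,"wx":0,"wy":0,"wz":0,"gripper":0},{"tx":0,"ty":32,"tz":0,"wx":0,"wy":0,"wz":0,"gripper":0},{"tx":-0.3,"ty":38,"tz":0,"wx":0,"wy":0,"wz":0,"gripper":0}])

```text
time: 9.82
position: [0.5324, -0.042, 0.113]
tool_rot: [-2.585, -1.783, -0.0]
ft_force: [-6.6, 2.6, 11.3]
grip_width: 0.267
grip_force: 60.0
```

```bash
python3 - <<'E'
from h import *
dgoal(73,19)
E
```

```text
t 9.82 pos [ 0.5324 -0.042   0.113 ] yaw -20.82 z [-0.001  0.001 -1.   ] F [-6.6  2.6 11.3] tq [0.57 1.71 0.02] grip 0.267 60.0
  goal t [-1.  57.2 -0.1] w [-0.001 -0.001 -0.   ] j [-0.57  0.15  0.66  1.86 -0.1   1.16 -0.24]
  now scoop x,y,z in drawer [15.8  0.7 19. ]
```

Call:
jog_arm(increments=[{"tx":0,"ty":7,"tz":-0.3,"wx":0,"wy":0,"wz":0,"gripper":0},{"tx":-0.5,"ty":15,"tz":-0.3,"wx":0,"wy":0,"wz":0,"gripper":0},{"tx":-0.5,"ty":23,"tz":-0.3,"wx":0,"wy":0,"wz":0,"gripper":0},{"tx":-0.5,"ty":31,"tz":-0.3,"wx":0,"wy":0,"wz":0,"gripper":0},{"tx":-0.5,"ty":38,"tz":-0.3,"wx":0,"wy":0,"wz":0,"gripper":0}])

```text
time: 10.23
position: [0.5674, -0.0561, 0.1131]
tool_rot: [-2.585, -1.782, 0.0]
ft_force: [-9.8, 3.1, 14.0]
grip_width: 0.271
grip_force: 60.0
```

```bash
python3 - <<'E'
from h import *
dgoal(73,19)
E
```

```text
t 10.23 pos [ 0.5674 -0.0561  0.1131] yaw -20.82 z [-0.001  0.001 -1.   ] F [-9.8  3.1 14. ] tq [ 0.68  2.32 -0.01] grip 0.271 60.0
  goal t [-0.2 19.5  0.1] w [-0.002 -0.001 -0.   ] j [-0.53  0.24  0.67  1.78 -0.16  1.18 -0.18]
  now scoop x,y,z in drawer [53.5  0.1 19.1]
```

Call:
jog_arm(increments=[{"tx":0,"ty":5,"tz":0,"wx":0,"wy":0,"wz":0,"gripper":0},{"tx":0,"ty":10,"tz":-0.2,"wx":0,"wy":0,"wz":0,"gripper":0},{"tx":0,"ty":14,"tz":-0.2,"wx":0,"wy":0,"wz":0,"gripper":0},{"tx":0,"ty":17,"tz":-0.2,"wx":0,"wy":0,"wz":0,"gripper":0},{"tx":0,"ty":18,"tz":-0.2,"wx":0,"wy":0,"wz":0,"gripper":0}])

```text
time: 10.65
position: [0.5841, -0.0627, 0.1131]
tool_rot: [-2.586, -1.783, 0.001]
ft_force: [-6.1, 2.9, 8.0]
grip_width: 0.273
grip_force: 60.0
```

```bash
python3 - <<'E'
from h import *
dgoal(73,19)
S=snap('side')['color'][190:280,260:400];A=snap('scene')['color'][200:320,170:290];
cv2.imwrite('pics/c2.png',np.hstack([cv2.resize(A,(380,380),interpolation=2),cv2.resize(S,(420,380),interpolation=2)]))
E
```

```text
t 10.65 pos [ 0.5841 -0.0627  0.1131] yaw -20.83 z [-0.001  0.001 -1.   ] F [-6.1  2.9  8. ] tq [0.41 1.47 0.01] grip 0.273 60.0
  goal t [-0.1  1.5  0.1] w [-0.001 -0.    -0.001] j [-0.5   0.28  0.67  1.74 -0.18  1.19 -0.15]
  now scoop x,y,z in drawer [71.5  0.1 19.1]
```

View pics/c2.png

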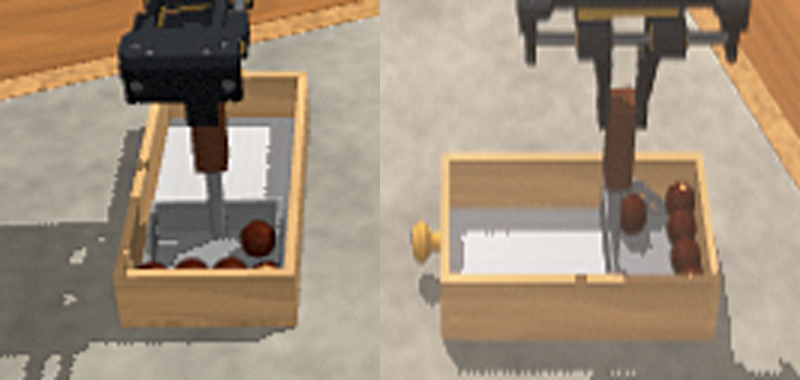

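One conker is in the pan and four are in a row between the lip and the end wall, at about (680,190) to (690,275) on the right-hand picture. I'll push on to the wall.

Call:
jog_arm(increments=[{"tx":0,"ty":1,"tz":0,"wx":0,"wy":0,"wz":0,"gripper":0},{"tx":0,"ty":2,"tz":0,"wx":0,"wy":0,"wz":0,"gripper":0},{"tx":0,"ty":3,"tz":0,"wx":0,"wy":0,"wz":0,"gripper":0},{"tx":0,"ty":4,"tz":0,"wx":0,"wy":0,"wz":0,"gripper":0},{"tx":0,"ty":4,"tz":0,"wx":0,"wy":0,"wz":0,"gripper":0}])

```text
time: 11.17
position: [0.5863, -0.0634, 0.1134]
tool_rot: [-2.583, -1.781, 0.003]
ft_force: [-8.6, 3.8, 10.9]
grip_width: 0.273
grip_force: 60.0
```

```bash
python3 - <<'E'
from h import *
dgoal(73,19)
for c in ['side','scene','wrist']:
    im=snap(c,c+'_5.png')
    print(c,[(np.round(d['bbox']).astype(int).tolist(),round(d['conf'],2)) for d in vision.spot_in(c,'conker1')])
E
```

```text
t 11.17 pos [ 0.5863 -0.0634  0.1134] yaw -20.82 z [-0.004  0.002 -1.   ] F [-8.6  3.8 10.9] tq [ 0.67  2.3  -0.05] grip 0.273 60.0
  goal t [-0.2 -0.8  0.4] w [-0.004 -0.001 -0.   ] j [-0.5   0.29  0.66  1.73 -0.19  1.2  -0.14]
  now scoop x,y,z in drawer [73.8  0.2 19.4]
side [([350, 247, 361, 254], 0.47), ([356, 234, 364, 244], 0.45)]
scene [([247, 271, 254, 282], 0.61), ([236, 277, 248, 287], 0.55), ([223, 278, 234, 288], 0.54), ([226, 272, 239, 282], 0.47)]
wrist [([290, 204, 320, 235], 0.82), ([319, 208, 356, 242], 0.81), ([338, 146, 372, 180], 0.74), ([288, 154, 324, 184], 0.69), ([306, 174, 344, 207], 0.67)]
```

```bash
cat >> h.py <<'E'
def balls(zc):
    "conker centres in the scoop frame (mm, scoop level), seen by the wrist camera, at world height zc"
    im=snap('wrist'); s=ctrl.get_state(); Rm=R.from_rotvec(s['tool_rot']).as_matrix(); ux,uy=Rm[:2,1],Rm[:2,0]
    B=[(np.array(d['bbox']),d['conf']) for d in vision.spot_in('wrist','conker1') if d['conf']>.3]
    c=np.array([[(b[0]+b[2])/2,(b[1]+b[3])/2] for b,_ in B])
    v=onz(im,c,zc)[:,:2]-s['position'][:2]
    X=np.c_[v@ux*1000-36,v@uy*1000-1]
    for x,(b,k) in zip(X,B): print(np.round(x),np.round(b).astype(int).tolist(),round(k,2),'dist to pan mid ~',round(float(np.hypot(*(x-[-6,0]))),0))
    return im
E
python3 - <<'E'
from h import *
im=balls(.036)
cv2.imwrite('pics/w6.png',im['color'])
c=im['color'][110:300,220:420];cv2.imwrite('pics/w6b.png',cv2.resize(c,(630,600),interpolation=2))
E
```

```text
[ 5. 13.] [311, 175, 343, 206] 0.79 dist to pan mid ~ 17.0
[28. 36.] [340, 146, 373, 180] 0.68 dist to pan mid ~ 50.0
[ -9. -14.] [293, 204, 324, 238] 0.67 dist to pan mid ~ 14.0
[ 21. -19.] [326, 211, 360, 242] 0.64 dist to pan mid ~ 33.0
[-14.  32.] [290, 152, 320, 185] 0.57 dist to pan mid ~ 32.0
```

View pics/w6b.png

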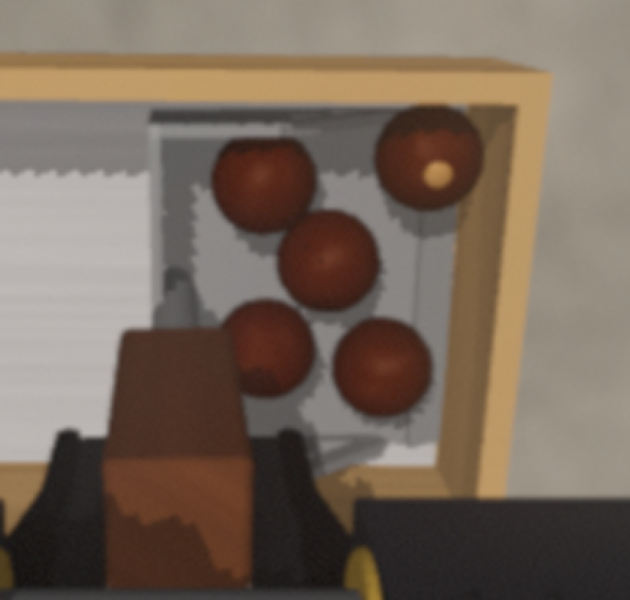

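Four conkers lie in the pan. The fifth, at (430,155), sits in the corner on the crest. I'll tip the scoop nose-up against the wall so it rolls in.

Call:
jog_arm(increments=[{"tx":0,"ty":-3,"tz":-1,"wx":0,"wy":0,"wz":0,"gripper":0},{"tx":0,"ty":-7,"tz":-2,"wx":-0.05,"wy":0,"wz":0,"gripper":0},{"tx":0,"ty":-11,"tz":-2.5,"wx":-0.1,"wy":0,"wz":0,"gripper":0},{"tx":0,"ty":-16,"tz":-3,"wx":-0.15,"wy":0,"wz":0,"gripper":0},{"tx":0,"ty":-20,"tz":-3,"wx":-0.2,"wy":0,"wz":0,"gripper":0}])

```text
time: 11.98
position: [0.5687, -0.0576, 0.1145]
tool_rot: [2.445, 1.685, 0.17]
ft_force: [0.2, 0.1, -3.0]
grip_width: 0.272
grip_force: 59.9
```

```bash
python3 - <<'E'
from h import *
dgoal(53,20)
balls(.042)
E
```

```text
t 11.98 pos [ 0.5687 -0.0576  0.1145] yaw -20.85 z [ 0.187 -0.072 -0.98 ] F [ 0.2  0.1 -3. ] tq [-0.06  0.6   0.03] grip 0.272 59.9
  goal t [ 0.8 -2.3  0.1] w [ 0.202  0.001 -0.001] j [-0.64  0.05  0.67  1.96  0.04  0.95 -0.36]
  now scoop x,y,z in drawer [55.2 -0.7 20.5]
[ 20. -23.] [305, 210, 337, 246] 0.83 dist to pan mid ~ 35.0
[23. 28.] [311, 154, 342, 188] 0.83 dist to pan mid ~ 40.0
[8. 8.] [290, 179, 326, 211] 0.82 dist to pan mid ~ 16.0
[-8. 31.] [271, 155, 307, 183] 0.59 dist to pan mid ~ 31.0
[ -3. -15.] [284, 208, 307, 236] 0.56 dist to pan mid ~ 16.0
```

Call:
jog_arm(increments=[{"tx":0,"ty":-4,"tz":-1.5,"wx":-0.04,"wy":0,"wz":0,"gripper":0},{"tx":0,"ty":-8,"tz":-3,"wx":-0.09,"wy":0,"wz":0,"gripper":0},{"tx":0,"ty":-13,"tz":-4,"wx":-0.14,"wy":0,"wz":0,"gripper":0},{"tx":0,"ty":-16,"tz":-5,"wx":-0.18,"wy":0,"wz":0,"gripper":0},{"tx":0,"ty":-16,"tz":-5,"wx":-0.18,"wy":0,"wz":0,"gripper":0}])

```text
time: 12.5
position: [0.5512, -0.0508, 0.1156]
tool_rot: [2.317, 1.599, 0.304]
ft_force: [-0.2, 0.0, -4.8]
grip_width: 0.271
grip_force: 60.0
```

```bash
python3 - <<'E'
from h import *
dgoal(36,20)
balls(.046)
E
```

```text
t 12.5 pos [ 0.5512 -0.0508  0.1156] yaw -20.78 z [ 0.344 -0.131 -0.93 ] F [-0.2  0.  -4.8] tq [0.2  1.08 0.  ] grip 0.271 60.0
  goal t [ 0.7 -1.1  1.3] w [0.377 0.001 0.   ] j [-0.68 -0.14  0.58  2.15  0.34  0.8  -0.66]
  now scoop x,y,z in drawer [36.5 -0.7 21.6]
[27. 22.] [306, 161, 338, 191] 0.87 dist to pan mid ~ 40.0
[8. 5.] [280, 182, 320, 212] 0.81 dist to pan mid ~ 15.0
[-2. 30.] [270, 156, 307, 185] 0.75 dist to pan mid ~ 30.0
[ 23. -36.] [297, 223, 334, 255] 0.62 dist to pan mid ~ 46.0
[ 11. -23.] [294, 214, 310, 242] 0.6 dist to pan mid ~ 29.0
```

Call:
jog_arm(increments=[{"tx":0,"ty":1,"tz":-2.5,"wx":0,"wy":0,"wz":0,"gripper":0},{"tx":0,"ty":3,"tz":-7,"wx":0.02,"wy":0,"wz":0,"gripper":0},{"tx":0,"ty":5,"tz":-12,"wx":0.06,"wy":0,"wz":0,"gripper":0},{"tx":0,"ty":6,"tz":-14,"wx":0.11,"wy":0,"wz":0,"gripper":0},{"tx":0,"ty":6,"tz":-14,"wx":0.16,"wy":0,"wz":0,"gripper":0}])

```text
time: 13.02
position: [0.5558, -0.0517, 0.1343]
tool_rot: [2.434, 1.677, 0.187]
ft_force: [-0.8, -0.0, -4.1]
grip_width: 0.269
grip_force: 59.9
```

Call:
jog_arm(increments=[{"tx":0,"ty":0,"tz":0,"wx":0.05,"wy":0,"wz":0,"gripper":0},{"tx":0,"ty":0,"tz":0,"wx":0.1,"wy":0,"wz":0,"gripper":0},{"tx":0,"ty":0,"tz":0,"wx":0.14,"wy":0,"wz":0,"gripper":0},{"tx":0,"ty":0,"tz":0,"wx":0.17,"wy":0,"wz":0,"gripper":0},{"tx":0,"ty":0,"tz":0,"wx":0.18,"wy":0,"wz":0,"gripper":0}])

```text
time: 13.43
position: [0.5564, -0.0527, 0.1331]
tool_rot: [2.558, 1.762, 0.035]
ft_force: [-0.3, -0.1, -3.7]
grip_width: 0.267
grip_force: 59.9
```

```bash
python3 - <<'E'
from h import *
im=snap('side')
dgoal(36,160)
balls(ctrl.get_state()['position'][2]-.094+.016)
E
```

```text
t 13.48 pos [ 0.556  -0.0527  0.1328] yaw -20.89 z [ 0.038 -0.016 -0.999] F [ 0.6 -0.1 -3.5] tq [-0.07  0.17  0.02] grip 0.271 59.9
  goal t [   0.6   -0.7 -121.3] w [ 0.041  0.002 -0.002] j [-0.62  0.15  0.72  1.82 -0.1   1.17 -0.24]
  now scoop x,y,z in drawer [41.7 -0.8 38.8]
[ 7. 24.] [307, 162, 340, 192] 0.93 dist to pan mid ~ 27.0
[  4. -29.] [300, 220, 335, 252] 0.81 dist to pan mid ~ 31.0
[-11. -19.] [295, 214, 308, 237] 0.7 dist to pan mid ~ 20.0
[-23.  31.] [269, 154, 307, 184] 0.68 dist to pan mid ~ 35.0
[-12.   9.] [284, 179, 318, 210] 0.6 dist to pan mid ~ 11.0
[ -3. -12.] [253, 143, 368, 292] 0.37 dist to pan mid ~ 12.0
```

Call:
jog_arm(increments=[{"tx":0,"ty":0,"tz":-3,"wx":0,"wy":0,"wz":0,"gripper":0},{"tx":0,"ty":0,"tz":-12,"wx":0.005,"wy":0,"wz":0,"gripper":0},{"tx":0,"ty":0,"tz":-26,"wx":0.01,"wy":0,"wz":0,"gripper":0},{"tx":0,"ty":0,"tz":-42,"wx":0.015,"wy":0,"wz":0,"gripper":0},{"tx":0,"ty":0,"tz":-58,"wx":0.02,"wy":0,"wz":0,"gripper":0}])

```text
time: 14.0
position: [0.5515, -0.0504, 0.1921]
tool_rot: [2.573, 1.774, 0.02]
ft_force: [0.4, -0.5, -3.1]
grip_width: 0.27
grip_force: 59.9
```

Call:
jog_arm(increments=[{"tx":0,"ty":0,"tz":-16,"wx":0,"wy":0,"wz":0,"gripper":0},{"tx":0,"ty":0,"tz":-32,"wx":0,"wy":0,"wz":0,"gripper":0},{"tx":0,"ty":0,"tz":-48,"wx":0,"wy":0,"wz":0,"gripper":0},{"tx":0,"ty":0,"tz":-62,"wx":0,"wy":0,"wz":0,"gripper":0},{"tx":0,"ty":0,"tz":-70,"wx":0,"wy":0,"wz":0,"gripper":0}])

```text
time: 14.42
position: [0.5511, -0.0501, 0.2634]
tool_rot: [2.572, 1.773, 0.024]
ft_force: [1.2, 0.6, -4.0]
grip_width: 0.271
grip_force: 59.9
```

Call:
jog_arm(increments=[{"tx":0,"ty":0,"tz":-3,"wx":0,"wy":0,"wz":0,"gripper":0},{"tx":0,"ty":0,"tz":-3,"wx":0,"wy":0,"wz":0,"gripper":0},{"tx":0,"ty":0,"tz":-3,"wx":0,"wy":0,"wz":0,"gripper":0},{"tx":0,"ty":0,"tz":-3,"wx":0,"wy":0,"wz":0,"gripper":0},{"tx":0,"ty":0,"tz":-3,"wx":0,"wy":0,"wz":0,"gripper":0}])

```text
time: 14.83
position: [0.5498, -0.0501, 0.2625]
tool_rot: [2.574, 1.774, 0.016]
ft_force: [0.1, -1.0, -3.9]
grip_width: 0.264
grip_force: 59.9
```

```bash
python3 - <<'E'
from h import *
for _ in range(6): S=snap('side')
dgoal(36,165)
im=balls(ctrl.get_state()['position'][2]-.094+.016)
cv2.imwrite('pics/f.png',np.hstack([cv2.resize(S['color'][110:290,230:410],(400,400),interpolation=2),cv2.resize(im['color'][110:300,220:410],(400,400),interpolation=2)]))
E
```

```text
t 15.13 pos [ 0.5503 -0.0502  0.2633] yaw -20.85 z [ 0.018 -0.007 -1.   ] F [ 0.6  0.  -3.2] tq [-0.05  0.16  0.  ] grip 0.266 59.9
  goal t [0.5 0.5 4.3] w [ 0.02   0.    -0.001] j [-0.64  0.07  0.72  1.63 -0.04  1.44 -0.28]
  now scoop x,y,z in drawer [ 35.4  -0.5 169.3]
[-13.   9.] [286, 179, 318, 210] 0.92 dist to pan mid ~ 12.0
[ 3. 25.] [308, 159, 338, 193] 0.92 dist to pan mid ~ 27.0
[  2. -28.] [302, 220, 336, 252] 0.61 dist to pan mid ~ 30.0
[-15. -18.] [292, 212, 306, 237] 0.57 dist to pan mid ~ 20.0
```

View pics/f.png

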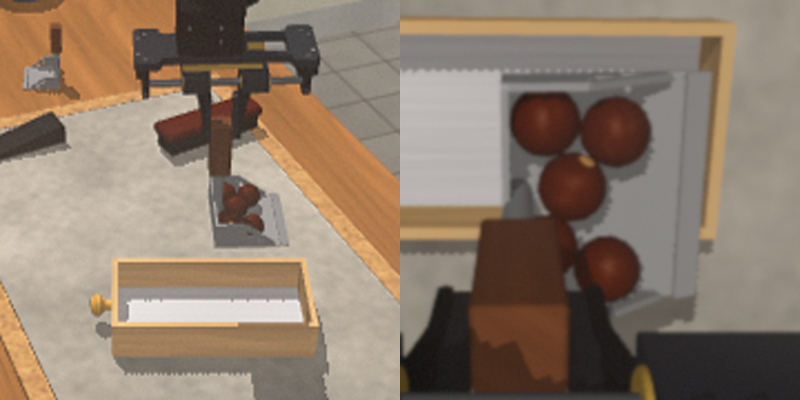

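All five conkers lie in the pan, seen at (545,125) to (610,270) on the right, and the drawer is empty. The scoop is level, still and 169 mm up.

```bash
python3 -c "
from bench import ctrl
print(ctrl.close_job())"
```

```text
the job is handed in; nothing more can be done
None
```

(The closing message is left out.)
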